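# Hold in the recessed reset of a tripped over-temperature cut-out

## Task

The over-temperature cut-out (the console with the sloping panel) has tripped: slide the small cover on its panel fully open so that the reset port is bared, then take the thin-tipped metal stylus out of the tool block and with it push the recessed reset button inside the port all the way down. Finish while still holding the button down, the stylus gripped in the hand and the cover left fully open. Leave the other two tools standing in the block and the other things on the bench where they are.

Things in the scene. Friction and masses are not known exactly. Their poses are not given: they have to be found in the camera images.
- cutout: The over-temperature cut-out: fixed bench console, 200 wide (y) x 178 deep (x), grey side cheeks, white panel sloping up 15 degrees from the front (42 mm high) to the back (88). Origin: centre of its underside; x to its back, y to its left, z up. The covered reset port is on the lower half of the panel; a read-out, lamp and 14 mm high knob (leave these) are 60 mm or more up the slope from it.
- reset_port (a point): Centre of the reset port, a round 8 mm hole (1 mm chamfer) through the 4 mm panel, at its outer face. z: square out of the panel, 15 degrees from vertical towards the console's front; y: level, the way the cover opens; x: up the slope. Straight below, 14 mm under the outer face, is the button: go in along -z. Cover rails stand 5 mm high, 17 to 23 mm either side of the hole in x.
- cover (a joint): Position of the sliding cover in m: 0 = shut (centred over the port), 0.040 = fully open (moved 40 mm along the port's +y, against its end stop). It starts nearly shut, stays where it is left, and slides with about 1.5 N of friction.
- cover_grip (a point): Middle of the top of the cover's grip: a black tab 12 mm thick along the track (y), 24 mm up the slope (x), its top 17.5 mm above the panel's face; axes as reset_port. The cover plate under it is 36 mm along the track and 34 up the slope, its upper side 3 mm above the panel's face. A finger has room on either side of the tab along the track.
- reset (a joint): How far the reset button is pushed in, in m: 0 = up, 0.005 = fully down (solid stop). Spring: it begins to move at about 1 N and is fully down at about 4.6 N; it springs back when let go.
- reset_top (a point): Middle of the flat top of the reset button (11 mm diameter), recessed 14 mm under the panel's outer face when up, straight below the port; axes as reset_port.
- tool_block: White block on a grey base with three tools upright in three bores in a row, fixed, 58 x 148 x 55 high. Origin: centre of its underside; y runs along the row: the bores (7 mm wide, 47 mm deep) are at y = -45, 0 and +45 mm, x = 0. Any tool may be in any bore.
- stylus: The stylus: straight tool 130 long, upright in one of the bores. Round aluminium handle 12 mm in diameter, 85 long, with shallow ring grooves; under it a steel pin 4 mm in diameter, 45 long, flat tip. Origin: the end of the pin; z towards the handle. The handle's lower end rests on the block's top, so the handle spans 55 to 140 mm above the worktop. About 30 g.
- stylus_tip (a point): The end of the stylus's pin (same point as the origin of stylus).
- screwdriver: Small screwdriver in another bore (leave it there): thick black waisted handle 19 mm in diameter, top 122 mm above the worktop. Origin: its tip.
- glass_rod: Clear glass stirring rod in the third bore (leave it there): 5.6 mm in diameter with a round 9 mm knob at the top, top 139 mm above the worktop; it leans a little in its bore. Origin: its lower end.
- tape: Bystander: roll of tape, 68 mm across, 19 high. Origin: centre of its underside.
- pen: Bystander: blue ball pen lying down, 134 long. Origin: under its middle.
- vial: Bystander: screw-cap vial, 24 mm across, 56 high. Origin: centre of its underside.
- dish: Bystander: petri dish, 65 mm across, 16 high. Origin: centre of its underside.
- bulb: Bystander: rubber pipette filler bulb lying down, 51 x 126 x 50 high. Origin: under its middle.
- beaker: Bystander: 250 ml beaker, 76 mm across, 90 high. Origin: centre of its underside.
- timer_box: Bystander: flat bench timer, 62 x 62 x 18. Origin: centre of its underside.

How it is judged (in metres and radians):
On the way, in this order (a step that is already met when the one before it is completed fails the run):
1. the cover is slid fully open (value of joint cover above 0.036 m), for 0.2 s.
2. the button is pushed down with the stylus through the port (value of joint reset above 0.0035 m and distance between stylus_tip and reset_top below 0.006 m), for 0.3 s.
At the end, for the whole second after the job is handed in: Through the last second the reset button is down (at least 3.5 of its 5 mm) with the stylus's tip in the port on the button (within 6 mm of the middle of its top), the fingers grip the stylus (over 1 N), the cover is open to within 5 mm of its stop, and the other two tools stand in the block (all of step 2 and z of stylus_tip in the frame of reset_port below -0.014 m and contact force between the fingers and stylus above 1 N and value of joint cover above 0.035 m and angle between each of screwdriver, glass_rod's own z axis and vertical below 0.2 rad); the arm keeps its last pose, push and grip.
It fails at once if another tool in the block is pulled up or knocked (distance of any of screwdriver, glass_rod from where it was at the start of the episode above 0.015 m).
It fails at once if a bystander on the bench is shifted by more than 25 mm (distance of any of tape, pen, vial, dish, bulb, beaker, timer_box from where it was at the start of the episode above 0.025 m).
It also fails if it takes over 58 s, if anything falls off the work surface, if the arm or the gripper's body presses on something with over 40 N, if the wrist force passes 120 N, or if a joint passes its speed limit or range.

## Robot

A 6-joint arm with a two-finger parallel gripper is mounted at the origin on a cart in front of the work surface, level with it; the furniture and walls round the work are solid. World frame = base frame: x ahead of the robot, y to its left, z up, the work surface at z = 0. Lengths are in m, angles in degrees, forces in N, time in s.
With the tool pointing down it reaches from about 0.2 to 0.875 m from the base axis. Payload 3.4 kg.
Tool frame: the origin (TCP) lies between the finger pads; the fingertips stand 25 mm ahead of it and the grasp point (between the pads) lies 6 mm ahead of it (bot.finger_overhang is the z of the fingertips in the tool frame, in m); z points along the fingers, y is the line along which they close (so a half turn about z gives the same grasp; the last joint's range is limited). The gripper opens to 94 mm and grips with 3 to 60 N. Pads are 16 mm wide; open, the fingers measure 119 mm over their backs; the gripper's body (75 mm by 177 mm) begins 78 mm behind the grasp point.
Start: joints at [61.65, 15.808, 86.224, -0, 77.962, -6.933], TCP at [0.21, 0.535, 0.23] pointing down, gripper open.
Joint ranges: [-165.64, 165.64], [-43.16, 119.46], [12.63, 154.43], [-67.54, 247.53], [6.08, 155.33], [-154.97, 154.97]. Speed limits (degrees/s): [147.25, 147.25, 180, 180, 180, 180].

## Interface

Orientations are given as a 3x3 rotation matrix whose columns are the frame's x, y, z axes.
In Python, from bench import sensors, viewer, bot, nets gives the robot as it stands.
- The arm moves only by the tool send_rows, never from a script. Its argument "series" is a list that holds one entry, the list of rows, each a list of 6 numbers: the shift along the tool's x, y, z in units of 30 mm (1.0 is 30 mm), then the turn, a rotation vector about the tool's x, y, z in units of 6 degrees (1.0 is 6 degrees). In form: [[[x, y, z, rx, ry, rz], ...]]. A call has 1 to 12 rows; each row shifts and turns the commanded pose from where the row before left it, along the tool's axes as they then stand; what a row does not reach is not made up. A row lasts 1/8 s, in which the tool goes at most 62.5 mm and 10.7 degrees, less where a joint would pass 70% of its speed; a pose out of reach is approached as far as the arm can. A call is refused whole if a number of a shift passes 1 or a number of a turn 1, either way. A call with a gripper value outside its range is refused whole. "jaw" is the opening, from 0 (shut) to 1 (fully open), set as the call begins (left out, the last holds). The fingers move at their own pace and stop on an object; "grip_force" is the grip in N (left out, the last holds). Time passes only in rows, so rows that do not move let the fingers close. It gives the time, the measured TCP pose, the force, the opening and the grip force at its end, in the units of the state.
- sensors.get_obs(): the state, without advancing time (a new reading comes with each control period).
- viewer.capture(name): name is "scene" or "top" or "wrist"; returns the picture (420x560x3 uint8, red, green, blue); there is no depth.
- viewer.camera_info(name): a dict with "intrinsics" (3x3 intrinsics, pixels), "pose" (4x4, takes a point from camera to world coordinates); the wrist camera has in their place "tool_from_camera" (4x4, takes a point from camera to tool coordinates, whose origin is the TCP and whose axes are the flange's). Camera axes: x right, y down, z forward; pixel columns grow to the right and rows downward; lengths in m; the calibration is good to about 2 mm. A picture is of the moment at which its call begins: read the wrist's pose just before it. camera_info takes no time and is no camera call.
- bot.finish_job(): hands the job in; it is judged then, once.
Trained networks look in the newest picture that a camera, given by its name, has taken for a name from the list of things; names that differ only in an ending like _2 or _b are one class to them, and where a whole thing is asked for, a point or a joint stands for the part that bears it (a point fixed in the world has none). Each returns a list of dicts, best first, with "score" (0 to 1); they miss things now and then, are a little off and sometimes report something else, mostly with a low value. They report only what shows in the picture. A call takes as long as a camera call.
- nets.cut_out(name, camera): "region" (420x560 bool, what is visible of it) and "location" ([column, row] in pixels, amid what is visible of it).
- nets.tip_of(name, camera): "location" ([column, row] in pixels: a listed point, or the origin of a listed thing).
The state is a dict: "t": time; "joint_pos": joint angles; "qd": joint speeds; "joint_torque": joint torques, N m; "ee_pos": TCP position; "eef_rot": TCP orientation; "wrist_force": force on the tool from outside, world axes, zero at the start; "moment": the same for the moment, N m; "gripper_width": finger opening in m; "gripper_force": force on a finger pad.
Only numpy, scipy, OpenCV 4.12 (cv2) and the standard library are available. Lean on these libraries where they do the work, as an engineer would, in place of code of your own. Each camera call takes 0.05 s, during which the arm holds its last target. There are 200 camera calls.

## Working session

There is one attempt and no reset: what is moved stays moved. The work goes in short steps, Python scripts to look and compute and a tool call to move; the robot and the scene stay as the last step left them, time stands still between calls to the robot, and variables do not carry over. Pictures are saved under pics/ and viewed, at most 10 in all, crops included, and the job is handed in when it is done.

Besides the shell and the picture viewer there is one more tool, called after "Call:" by a JSON object that holds its "fn" and its "kwargs". send_rows: Moves the arm, as the interface text tells. Its arguments: {"type":"object","properties":{"series":{"type":"array","items":{"type":"array","items":{"type":"array","items":{"type":"number"}}}},"jaw":{"type":"number"},"grip_force":{"type":"number"}},"required":["series"]}

```bash
mkdir -p pics
cat > h.py <<'E'
import numpy as np, cv2
from bench import sensors, viewer, bot, nets
def cam(n, obs=None):
    i=viewer.camera_info(n); K=np.array(i["intrinsics"])
    if "pose" in i: T=np.array(i["pose"])
    else:
        o=obs or sensors.get_obs(); W=np.eye(4); W[:3,:3]=o["eef_rot"]; W[:3,3]=o["ee_pos"]; T=W@np.array(i["tool_from_camera"])
    return K,T
def proj(K,T,p):
    q=np.linalg.inv(T)@np.append(p,1); u=K@q[:3]; return u[:2]/u[2]
def ray(K,T,px):
    d=T[:3,:3]@np.linalg.inv(K)@np.array([px[0],px[1],1.]); return T[:3,3],d/np.linalg.norm(d)
def atz(K,T,px,z):
    o,d=ray(K,T,px); return o+d*(z-o[2])/d[2]
def tri(rays):
    A=sum(np.eye(3)-np.outer(d,d) for o,d in rays); b=sum((np.eye(3)-np.outer(d,d))@o for o,d in rays)
    p=np.linalg.solve(A,b); return p,[np.linalg.norm((np.eye(3)-np.outer(d,d))@(p-o)) for o,d in rays]
def save(n,img): cv2.imwrite("pics/"+n+".png",cv2.cvtColor(img,cv2.COLOR_RGB2BGR))
E
python3 - <<'E'
from h import *
np.set_printoptions(precision=4,suppress=True)
ims={}
for c in ("scene","top","wrist"): ims[c]=viewer.capture(c); print(c,cam(c)[1][:3,3],cam(c)[0][0,0])
save("a",cv2.resize(np.hstack([ims["scene"],ims["top"]]),(800,300))); save("top",ims["top"])
for n in ("reset_port","cover_grip","stylus","stylus_tip","screwdriver","glass_rod","tool_block","cutout"):
    R=[]
    for c in ("scene","top"):
        r=nets.tip_of(n,c)
        print(n,c,[(np.round(x["location"]),round(x["score"],2)) for x in r[:3]])
        if r: R.append(ray(*cam(c),r[0]["location"]))
    if len(R)==2: print("   ",tri(R))
for n in ("stylus","screwdriver","glass_rod","cover","tool_block","tape","pen","vial","dish","bulb","beaker","timer_box"):
    r=nets.cut_out(n,"top")
    if r: print(n,np.round(r[0]["location"]),round(r[0]["score"],2),atz(*cam("top"),r[0]["location"],0.03))
print(sensors.get_obs())
E
```

```text
scene [0.2601 0.5024 0.7688] 434.9953790245676
top [0.5141 0.0113 1.2599] 480.9278988327723
wrist [0.1397 0.5615 0.3846] 354.79477325818993
reset_port scene [(array([330., 162.]), 0.74)]
reset_port top [(array([366., 237.]), 0.82), (array([252., 188.]), 0.25)]
    (array([ 0.5267, -0.1712,  0.0473]), [np.float64(0.00023491719918267934), np.float64(0.00023491719918256472)])
cover_grip scene [(array([331., 157.]), 0.5)]
cover_grip top [(array([369., 241.]), 0.57)]
    (array([ 0.5207, -0.1727,  0.0628]), [np.float64(0.0038072709801469464), np.float64(0.0038072709801469794)])
stylus scene [(array([259., 281.]), 0.51)]
stylus top [(array([370., 240.]), 0.74), (array([234., 239.]), 0.37), (array([220., 244.]), 0.35)]
    (array([ 0.6053, -0.1664, -0.4824]), [np.float64(0.12814251411269473), np.float64(0.12814251411269473)])
stylus_tip scene []
stylus_tip top []
screwdriver scene [(array([257., 306.]), 0.69)]
screwdriver top [(array([218., 242.]), 0.6)]
    (array([0.4991, 0.2064, 0.0016]), [np.float64(0.005126761320648648), np.float64(0.005126761320648563)])
glass_rod scene []
glass_rod t
[... 801 characters left out ...]
 [210. 182.] 0.73 [0.6588 0.2309 0.03  ]
bulb [280. 164.] 0.6 [0.709  0.0518 0.03  ]
timer_box [382. 147.] 0.79 [ 0.7592 -0.2118  0.03  ]
{'t': 1.55, 'joint_pos': array([61.6515, 15.8071, 86.2239,  0.0014, 77.9638, -6.9331]), 'qd': array([ 0.0005, -0.0726,  0.0445, -0.088 ,  0.0096, -0.111 ]), 'joint_torque': array([  0.0005, -40.4457, -23.7495,   0.0705,   0.0249,   0.    ]), 'ee_pos': array([0.21  , 0.5353, 0.2305]), 'eef_rot': array([[-0.931 ,  0.3651,  0.    ],
       [ 0.3651,  0.931 ,  0.0001],
       [ 0.    ,  0.0001, -1.    ]]), 'wrist_force': array([ 0.7767, -0.9163,  0.3344]), 'moment': array([-0.0133, -0.0105, -0.0017]), 'gripper_force': 0.0, 'gripper_width': 0.09356469646580447}
```

View pics/a.png

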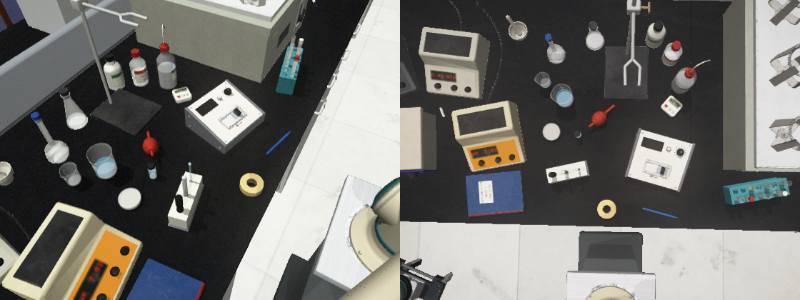

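View pics/top.png

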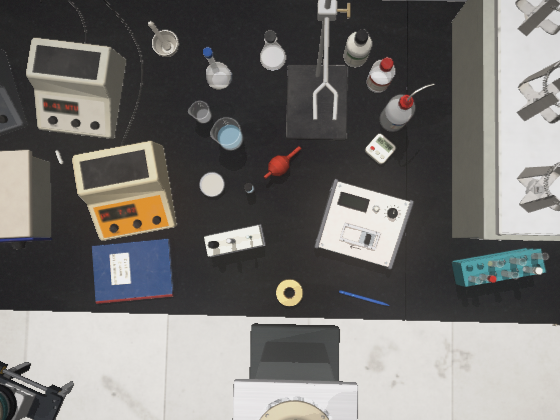

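Run:
```python
from h import *
s=viewer.capture("scene");t=viewer.capture("top")
f=lambda im,x,y,w,h:cv2.resize(im[y:y+h,x:x+w],(400,300),interpolation=cv2.INTER_CUBIC)
a=np.vstack([np.hstack([f(s,220,210,120,90),f(s,255,100,120,90)]),np.hstack([f(t,185,200,100,75),f(t,310,175,120,90)])])
save("crops",a)
```

```text
(no output)
```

View pics/crops.png

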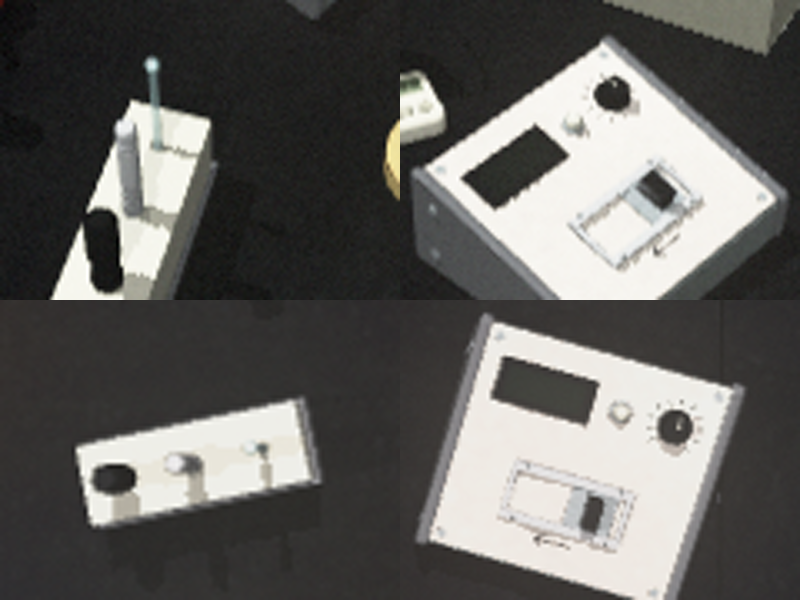

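Call:
{"fn": "send_rows", "kwargs": {"series": [[[-0.96,-0.9,0,0,0,0],[-0.96,-0.9,0,0,0,0],[-0.96,-0.9,0,0,0,0],[-0.96,-0.9,0,0,0,0],[-0.96,-0.9,0,0,0,0],[-0.96,-0.9,0,0,0,0],[-0.96,-0.9,0,0,0,0],[-0.96,-0.9,0,0,0,0],[-0.96,-0.9,0,0,0,0],[-0.96,-0.9,0,0,0,0]]], "jaw": 0.4}}

```text
t: 2.9
ee_pos: [0.38, 0.1776, 0.2307]
eef_rot: [[-0.931, 0.365, 0.001], [0.365, 0.931, 0.0], [-0.001, 0.001, -1.0]]
wrist_force: [0.6, -0.5, 0.4]
gripper_width: 0.0378
gripper_force: 0.0
```

Run:
```python
from h import *
o=sensors.get_obs(); im=viewer.capture("wrist"); save("w1",im); np.savez("w1",K=cam("wrist",o)[0],T=cam("wrist",o)[1])
print(o["t"],o["ee_pos"])
K,T=cam("wrist",o)
for n in ("stylus","screwdriver","glass_rod","tool_block"):
    for x in nets.cut_out(n,"wrist")[:2]: print(n,x["location"],x["score"])
```

```text
2.9 [0.379988   0.17763889 0.23071887]
stylus [313.6, 319.6] 0.65
stylus [140.9, 238.3] 0.59
glass_rod [277.9, 383.9] 0.47
glass_rod [322.2, 395.5] 0.18
tool_block [296.5, 295.1] 0.98
tool_block [275.4, 383.6] 0.72
```

View pics/w1.png

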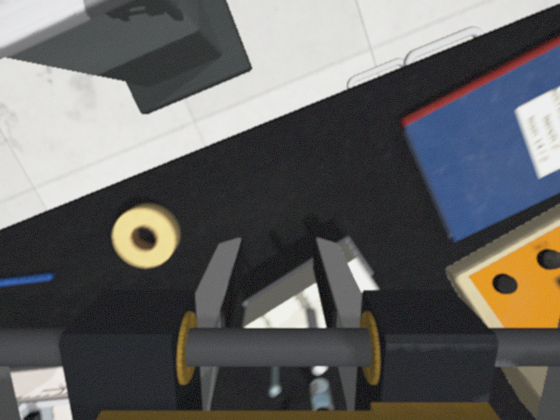

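Call:
{"fn": "send_rows", "kwargs": {"series": [[[-0.96,-0.9,0,0,0,0],[-0.96,-0.9,0,0,0,0],[-0.96,-0.9,0,0,0,0],[-0.96,-0.9,0,0,0,0],[-0.96,-0.9,0,0,0,0],[-0.96,-0.9,0,0,0,0],[-0.96,-0.9,0,0,0,0],[-0.96,-0.9,0,0,0,0],[-0.96,-0.9,0,0,0,0],[-0.96,-0.9,0,0,0,0]]]}}

```text
t: 4.4
ee_pos: [0.5501, -0.177, 0.2304]
eef_rot: [[-0.932, 0.363, 0.0], [0.363, 0.932, 0.001], [0.0, 0.001, -1.0]]
wrist_force: [0.8, 1.1, 0.3]
gripper_width: 0.0377
gripper_force: 0.0
```

Run:
```python
from h import *
o=sensors.get_obs(); im=viewer.capture("wrist"); save("w2",cv2.resize(im,(800,600))); K,T=cam("wrist",o); np.savez("w2",K=K,T=T)
print(o["t"],o["ee_pos"],o["eef_rot"])
for n in ("reset_port","cover_grip"):
    for x in nets.tip_of(n,"wrist")[:2]: print(n,x["location"],x["score"])
for n in ("cover",):
    for x in nets.cut_out(n,"wrist")[:2]: print(n,x["location"],x["score"])
```

```text
4.4 [ 0.55009694 -0.17698566  0.23036212] [[-9.31748717e-01  3.63103679e-01  2.16159537e-04]
 [ 3.63103724e-01  9.31748304e-01  8.85398331e-04]
 [ 1.20085110e-04  9.03457091e-04 -9.99999585e-01]]
reset_port [272.7, 164.6] 0.58
cover_grip [276.5, 162.9] 0.84
cover [275.3, 164.0] 0.92
```

View pics/w2.png

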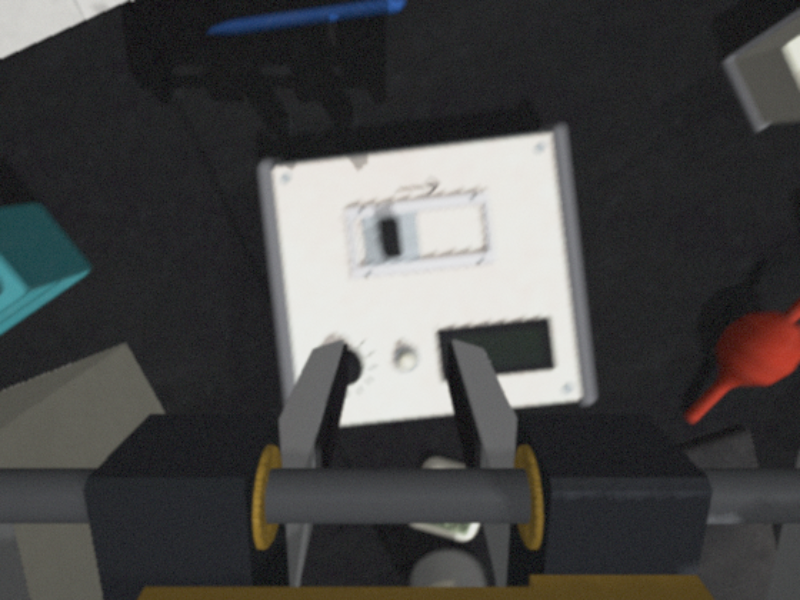

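```bash
cat > fit.py <<'E'
from h import *
from scipy.optimize import least_squares
w=np.load("w2.npz"); W=(w["K"],w["T"]); Tp=cam("top")
C={"fl":(-.089,.1,.042),"fr":(-.089,-.1,.042),"bl":(.089,.1,.088),"br":(.089,-.1,.088)}
s=.7
ob=[("fl",W,(563*s,126*s)),("fr",W,(263*s,162*s)),("bl",W,(592*s,402*s)),
 ("bl",Tp,(336.1,179.8)),("br",Tp,(412.9,201.4)),("fl",Tp,(316,247.6)),("fr",Tp,(390.4,266))]
def pt(p,c):
    cy,sy=np.cos(p[2]),np.sin(p[2]); return np.array([p[0]+cy*c[0]-sy*c[1],p[1]+sy*c[0]+cy*c[1],c[2]])
def res(p,obs): return np.concatenate([(proj(*k,pt(p,C[c]))-px)/(1 if k is W else .7) for c,k,px in obs])
np.set_printoptions(precision=4,suppress=True)
for nm,oo in (("wrist",ob[:3]),("top",ob[3:]),("both",ob)):
    r=least_squares(lambda p:res(p,oo),[.56,-.165,-.28]); print(nm,r.x,np.degrees(r.x[2]),r.fun)
p=r.x
# grip point: height = panel z at location+.0175cos
a=np.radians(15)
for src,k,px in (("wrist",W,(272,166.6)),("net",W,(276.5,162.9)),("top",Tp,(367.6,239))):
    z=.08
    for _ in range(20):
        q=atz(*k,px,z); d=q[:2]-p[:2]; xl=np.cos(p[2])*d[0]+np.sin(p[2])*d[1]; yl=-np.sin(p[2])*d[0]+np.cos(p[2])*d[1]
        z=.042+(xl+.089)*np.tan(a)+.0175/np.cos(a)
    print(src,q,"local",xl,yl)
c=w["T"][:3,3]
E
python3 fit.py
```

```text
wrist [ 0.5586 -0.1614 -0.2565] -14.698057843689602 [ 1.0313 -1.6073 -3.5485 -1.1931  2.4691  3.8421]
top [ 0.558  -0.1608 -0.2476] -14.184961902977477 [-1.8444 -2.6652  1.7943 -2.4621 -1.7963  0.3899  1.8069  4.7833]
both [ 0.5585 -0.1612 -0.2541] -14.55872325594414 [ 0.9291 -2.019  -3.6124 -1.0559  2.8453  3.4381 -1.2067 -3.2111  2.2354
 -2.278  -1.8101 -0.3232  1.5934  4.7835]
wrist [ 0.5212 -0.1723  0.075 ] local -0.03329835277310092 -0.020095330656417998
net [ 0.5197 -0.1674  0.0743] local -0.035973904268849895 -0.01580215328412126
top [ 0.5216 -0.1697  0.075 ] local -0.033597432594881065 -0.017548801877463625
```

Call:
{"fn": "send_rows", "kwargs": {"series": [[[0.55,-0.085,0.87,0,0,0],[0.55,-0.085,0.87,0,0,0],[0.55,-0.085,0.87,0,0,0],[0,0,0,0,0,-0.56],[0,0,0,0,0,-0.56],[0,0,0,0,-0.833,0],[0,0,0,0,-0.833,0],[0,0,0,0,-0.833,0],[0,0,0,0,0,0],[0,0,0,0,0,0]]]}}

```text
t: 5.85
ee_pos: [0.5007, -0.166, 0.1528]
eef_rot: [[-0.935, 0.253, 0.251], [0.244, 0.968, -0.065], [-0.259, 0.0, -0.966]]
wrist_force: [0.7, 0.0, 1.0]
gripper_width: 0.0374
gripper_force: 0.0
```

Run:
```python
from h import *
np.set_printoptions(precision=4,suppress=True)
o=sensors.get_obs(); im=viewer.capture("wrist"); save("w3",cv2.resize(im,(800,600))); K,T=cam("wrist",o); np.savez("w3",K=K,T=T,R=o["eef_rot"],p=o["ee_pos"])
print(o["t"],o["ee_pos"],o["eef_rot"])
for n in ("reset_port","cover_grip"):
    for x in nets.tip_of(n,"wrist")[:2]: print(n,x["location"],x["score"])
print("exp grip px",proj(K,T,np.array([.521,-.171,.075])))
```

```text
5.85 [ 0.5007 -0.166   0.1528] [[-0.9345  0.2525  0.2507]
 [ 0.244   0.9676 -0.0653]
 [-0.2591  0.0001 -0.9659]]
reset_port [279.8, 211.8] 0.71
cover_grip [279.0, 218.7] 0.96
exp grip px [279.6263 223.4157]
```

View pics/w3.png

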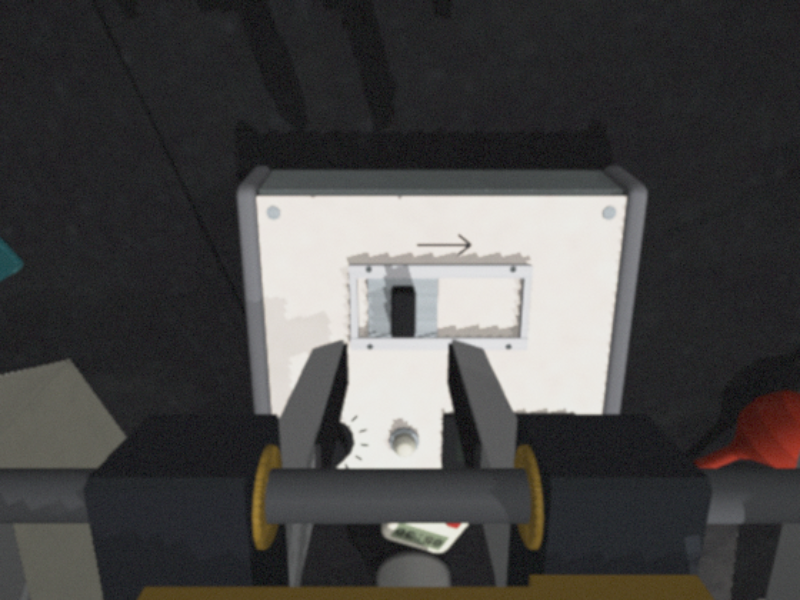

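Run:
```python
from h import *
np.set_printoptions(precision=4,suppress=True)
a,b=np.load("w2.npz"),np.load("w3.npz")
R=[ray(b["K"],b["T"],(280.8,218.5)),ray(a["K"],a["T"],(272,166.6)),ray(*cam("top"),(367.6,239))]
print(tri(R),tri(R[:2]),tri([R[0],R[2]]))
for z in (.07,.075,.08):
    g=atz(b["K"],b["T"],(280.8,218.5),z); print(z,b["R"].T@(g-b["p"])*1000)
# plate height check: front panel edge screws: panel depth along tool z
```

```text
(array([ 0.522 , -0.1714,  0.0671]), [np.float64(0.0010036628641759747), np.float64(0.0014560929606405853), np.float64(0.0005897120199895346)]) (array([ 0.5226, -0.1717,  0.0659]), [np.float64(0.0011869491509280904), np.float64(0.001186949150928157)]) (array([ 0.5216, -0.1705,  0.0679]), [np.float64(0.0002725479218175889), np.float64(0.00027254792181758303)])
0.07 [ 2.1948  1.1588 85.1189]
0.075 [ 3.9022  1.1082 79.4842]
0.08 [ 5.6097  1.0577 73.8495]
```

Call:
{"fn": "send_rows", "kwargs": {"series": [[[0.13,0.04,0.3,0,0,0],[0,0,0.5,0,0,0],[0,0,0.5,0,0,0],[0,0,0.4,0,0,0],[0,0,0.25,0,0,0],[0,0,0.2,0,0,0],[0,0,0,0,0,0],[0,0,0,0,0,0]]], "jaw": 0.22}}

```text
t: 7.0
ee_pos: [0.5132, -0.169, 0.0892]
eef_rot: [[-0.934, 0.254, 0.251], [0.245, 0.967, -0.066], [-0.259, -0.0, -0.966]]
wrist_force: [0.3, 0.2, -0.8]
gripper_width: 0.0208
gripper_force: 0.0
```

Call:
{"fn": "send_rows", "kwargs": {"series": [[[0,0,0,0,0,0],[0,0,0,0,0,0],[0,0,0,0,0,0],[0,0,0,0,0,0]]], "jaw": 0, "grip_force": 15}}

```text
t: 7.5
ee_pos: [0.5134, -0.1679, 0.0893]
eef_rot: [[-0.934, 0.254, 0.252], [0.246, 0.967, -0.064], [-0.26, 0.002, -0.966]]
wrist_force: [2.1, 5.0, 1.3]
gripper_width: 0.0115
gripper_force: 15.0
```

Call:
{"fn": "send_rows", "kwargs": {"series": [[[0,0.25,0,0,0,0],[0,0.3,0,0,0,0],[0,0.3,0,0,0,0],[0,0.3,0,0,0,0],[0,0.15,0,0,0,0],[0,0.1,0,0,0,0],[0,0,0,0,0,0],[0,0,0,0,0,0]]]}}

```text
t: 8.5
ee_pos: [0.5236, -0.1289, 0.0893]
eef_rot: [[-0.935, 0.252, 0.25], [0.243, 0.968, -0.068], [-0.259, -0.002, -0.966]]
wrist_force: [-4.2, -5.2, 6.0]
gripper_width: 0.0121
gripper_force: 15.0
```

Call:
{"fn": "send_rows", "kwargs": {"series": [[[0,0.1,0,0,0,0],[0,0.1,0,0,0,0],[0,0,0,0,0,0],[0,0,0,0,0,0]]]}}

```text
t: 9.0
ee_pos: [0.5238, -0.1284, 0.0892]
eef_rot: [[-0.936, 0.249, 0.248], [0.238, 0.968, -0.076], [-0.259, -0.013, -0.966]]
wrist_force: [-11.1, -25.4, 4.5]
gripper_width: 0.012
gripper_force: 15.0
```

Call:
{"fn": "send_rows", "kwargs": {"series": [[[0,-0.2,0,0,0,0],[0,0,0,0,0,0],[0,0,0,0,0,0]]], "jaw": 0.22}}

```text
t: 9.38
ee_pos: [0.5236, -0.1274, 0.0885]
eef_rot: [[-0.935, 0.253, 0.25], [0.245, 0.967, -0.065], [-0.258, 0.001, -0.966]]
wrist_force: [-0.2, -0.0, 0.3]
gripper_width: 0.0206
gripper_force: 0.0
```

Call:
{"fn": "send_rows", "kwargs": {"series": [[[0,0,-0.6,0,0,0],[0,0,-1,0,0,0],[0.5,-0.5,-1,0,0,0],[0.5,-0.6,-0.5,0,0,0],[0,0,0,0,0,0],[0,0,0,0,0,0]]]}}

```text
t: 10.12
ee_pos: [0.4644, -0.1462, 0.1706]
eef_rot: [[-0.934, 0.254, 0.25], [0.245, 0.967, -0.065], [-0.259, 0.001, -0.966]]
wrist_force: [-0.7, 0.6, 0.7]
gripper_width: 0.0208
gripper_force: 0.0
```

Run:
```python
from h import *
np.set_printoptions(precision=4,suppress=True)
o=sensors.get_obs(); im=viewer.capture("wrist"); save("w4",cv2.resize(im,(800,600))); K,T=cam("wrist",o); np.savez("w4",K=K,T=T,R=o["eef_rot"],p=o["ee_pos"])
print(o["t"],o["ee_pos"])
for n in ("reset_port","reset_top","cover_grip"):
    for x in nets.tip_of(n,"wrist")[:2]: print(n,x["location"],x["score"])
viewer.capture("top")
for n in ("reset_port","reset_top"):
    for x in nets.tip_of(n,"top")[:2]: print(n,x["location"],x["score"])
```

```text
10.125 [ 0.4644 -0.1462  0.1706]
reset_port [265.5, 242.3] 0.86
reset_top [267.2, 235.8] 0.47
cover_grip [315.4, 250.8] 0.85
reset_port [366.0, 240.0] 0.64
reset_port [232.1, 139.1] 0.24
```

View pics/w4.png

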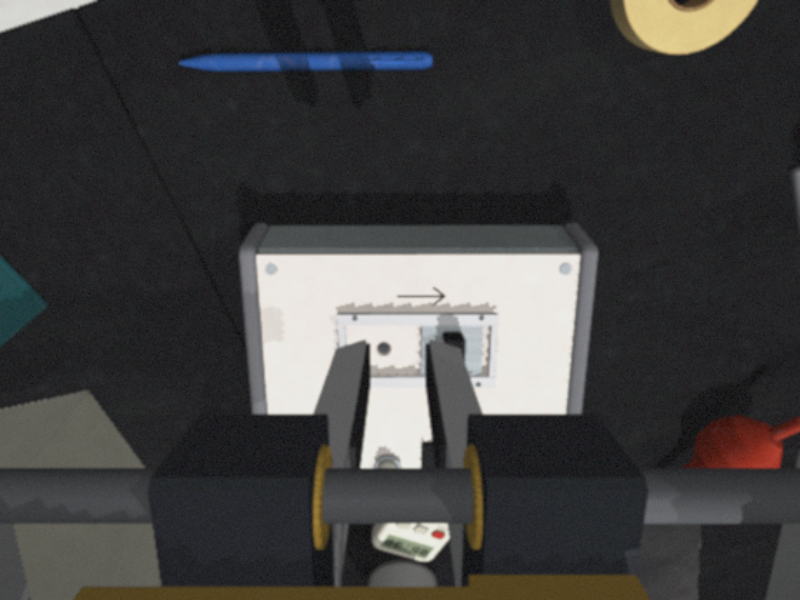

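Call:
{"fn": "send_rows", "kwargs": {"series": [[[0.5,-0.2,1,0,0,0],[0.5,0,1,0,0,0],[0,0,0,0,0,0],[0,0,0,0,0,0]]]}}

```text
t: 10.98
ee_pos: [0.4506, -0.1497, 0.1062]
eef_rot: [[-0.934, 0.254, 0.252], [0.245, 0.967, -0.066], [-0.261, -0.0, -0.965]]
wrist_force: [0.3, 0.6, 0.7]
gripper_width: 0.0208
gripper_force: 0.0
```

Run:
```python
from h import *
np.set_printoptions(precision=4,suppress=True)
o=sensors.get_obs(); im=viewer.capture("wrist"); K,T=cam("wrist",o); np.savez("w5",K=K,T=T,R=o["eef_rot"],p=o["ee_pos"])
print(o["t"],o["ee_pos"])
def blob(im,c):
    g=cv2.cvtColor(im,cv2.COLOR_RGB2GRAY); x,y=map(int,c); s=g[y-14:y+15,x-14:x+15].astype(float)
    m=(s<120); n,l,st,ce=cv2.connectedComponentsWithStats(m.astype(np.uint8))
    return [(ce[i]+[x-14,y-14],st[i,4]) for i in range(1,n)]
for n in ("reset_port","cover_grip"):
    for x in nets.tip_of(n,"wrist")[:1]:
        print(n,x["location"],x["score"]); loc=x["location"]
        if n=="reset_port": P=loc; print(blob(im,loc))
b=np.load("w4.npz"); t=cam("top")
R4=ray(b["K"],b["T"],(268.8,243.6)); Rt=ray(*t,(366,240))
print(tri([R4,ray(K,T,P),Rt]),tri([R4,ray(K,T,P)]))
for z in (.052,.056,.06): print(z,atz(K,T,P,z),atz(b["K"],b["T"],(268.8,243.6),z),atz(*t,(366,240),z))
x,y=map(int,P); save("w5",cv2.resize(im[y-60:y+60,x-80:x+80],(800,600)))
```

```text
10.975 [ 0.4506 -0.1497  0.1062]
reset_port [275.0, 311.4] 0.91
[(array([276.1719, 311.1562]), np.int32(64))]
(array([ 0.5192, -0.1692,  0.0623]), [np.float64(0.0010155463540762442), np.float64(0.001496281860894612), np.float64(0.0014272737404672988)]) (array([ 0.5249, -0.1715,  0.0557]), [np.float64(0.0006537590241908638), np.float64(0.0006537590241908386)])
0.052 [ 0.5286 -0.1732  0.052 ] [ 0.5275 -0.1717  0.052 ] [ 0.5191 -0.1693  0.052 ]
0.056 [ 0.5245 -0.1721  0.056 ] [ 0.5248 -0.1708  0.056 ] [ 0.5191 -0.1687  0.056 ]
0.06 [ 0.5204 -0.171   0.06  ] [ 0.522 -0.17   0.06 ] [ 0.5191 -0.1681  0.06  ]
```

View pics/w5.png

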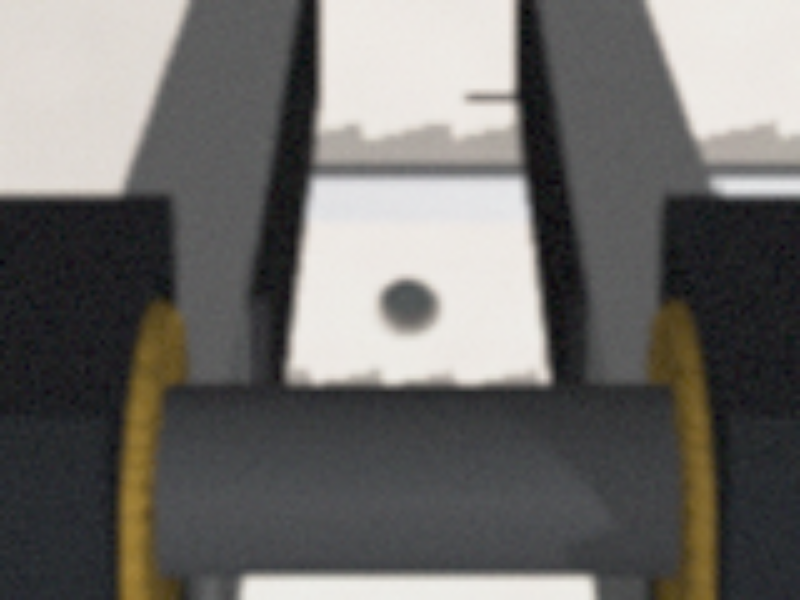

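Run:
```python
from h import *
np.set_printoptions(precision=4,suppress=True)
t,s=cam("top"),cam("scene")
print(tri([ray(*t,(229.5,240.75)),ray(*s,(257.5,248.4))]), atz(*t,(229.5,240.75),.14), atz(*s,(257.5,248.4),.14),atz(*s,(259.9,273.9),.055))
# block top corners at z=.055 from top crop
for n,c in (("bl",(77,445)),("br",(300,398)),("fl",(92,525)),("fr",(321,480))):
    print(n,atz(*t,(185+c[0]*.25,200+(c[1]-300)*.25),.055))
```

```text
(array([0.51  , 0.1619, 0.1346]), [np.float64(0.0007508583754770663), np.float64(0.0007508583754771366)]) [0.5094 0.1608 0.14  ] [0.5085 0.1651 0.14  ] [0.508  0.1659 0.055 ]
bl [0.5187 0.2359 0.055 ]
br [0.5515 0.0968 0.055 ]
fl [0.4691 0.2247 0.055 ]
fr [0.5006 0.0823 0.055 ]
```

Call:
{"fn": "send_rows", "kwargs": {"series": [[[0,0,-1,0,0,0],[0,0,-1,0,0,0],[0,0,-1,0,0,0],[0,0,0,0,0.833,0],[0,0,0,0,0.833,0],[0,0,0,0,0.833,0],[0,0.96,-0.13,0,0,0],[0,0.96,-0.13,0,0,0],[0,0.96,-0.13,0,0,0],[0,0.96,-0.13,0,0,0],[0,0.96,-0.13,0,0,0]]], "jaw": 0.4}}

```text
t: 12.5
ee_pos: [0.4643, -0.003, 0.2129]
eef_rot: [[-0.967, 0.254, 0.003], [0.254, 0.967, -0.0], [-0.003, 0.0, -1.0]]
wrist_force: [0.1, 0.1, 0.3]
gripper_width: 0.0377
gripper_force: 0.0
```

Call:
{"fn": "send_rows", "kwargs": {"series": [[[0,0.96,-0.13,0,0,0],[0,0.96,-0.13,0,0,0],[0,0.96,-0.13,0,0,0],[0,0.96,-0.13,0,0,0],[0,0.96,-0.13,0,0,0],[0,0.96,-0.13,0,0,0],[0,0,0,0,0,1],[0,0,0,0,0,1],[0,0,0,0,0,1],[0,0,0,0,0,1],[0,0,0,0,0,1]]]}}

```text
t: 13.88
ee_pos: [0.5077, 0.1635, 0.2361]
eef_rot: [[-0.708, 0.706, 0.002], [0.706, 0.708, 0.001], [-0.001, 0.002, -1.0]]
wrist_force: [-0.4, -0.4, 0.0]
gripper_width: 0.0376
gripper_force: 0.0
```

Call:
{"fn": "send_rows", "kwargs": {"series": [[[0,0,0,0,0,1],[0,0,0,0,0,1],[0,0,0,0,0,1],[0,0,0,0,0,1],[0,0,0,0,0,1],[0,0,0,0,0,0.4],[0,0,0,0,0,0],[0,0,0,0,0,0]]]}}

```text
t: 14.88
ee_pos: [0.5075, 0.1633, 0.2356]
eef_rot: [[-0.224, 0.975, 0.001], [0.975, 0.224, 0.0], [0.0, 0.001, -1.0]]
wrist_force: [0.1, -0.6, 0.2]
gripper_width: 0.0374
gripper_force: 0.0
```

Run:
```python
from h import *
np.set_printoptions(precision=4,suppress=True)
o=sensors.get_obs(); im=viewer.capture("wrist"); save("w6",cv2.resize(im,(800,600))); K,T=cam("wrist",o); np.savez("w6",K=K,T=T,R=o["eef_rot"],p=o["ee_pos"])
print(o["t"],o["ee_pos"],o["eef_rot"],o["joint_pos"])
print("exp top px",proj(K,T,np.array([.51,.162,.14])), "grasp pt ahead px",proj(K,T,o["ee_pos"]+o["eef_rot"]@[0,0,.09]))
for n in ("stylus","screwdriver","glass_rod"):
    for x in nets.cut_out(n,"wrist")[:2]: print(n,x["location"],x["score"])
```

```text
14.875 [0.5075 0.1633 0.2356] [[-0.224   0.9746  0.0011]
 [ 0.9746  0.224   0.0002]
 [ 0.      0.0011 -1.    ]] [10.3579 11.9852 90.765   0.003  77.1868 -2.5855]
exp top px [282.1999 218.383 ] grasp pt ahead px [279.4117 218.1613]
stylus [429.1, 151.9] 0.66
stylus [282.7, 204.4] 0.63
screwdriver [278.8, 147.6] 0.62
screwdriver [281.6, 205.5] 0.57
glass_rod [278.0, 259.7] 0.61
```

View pics/w6.png

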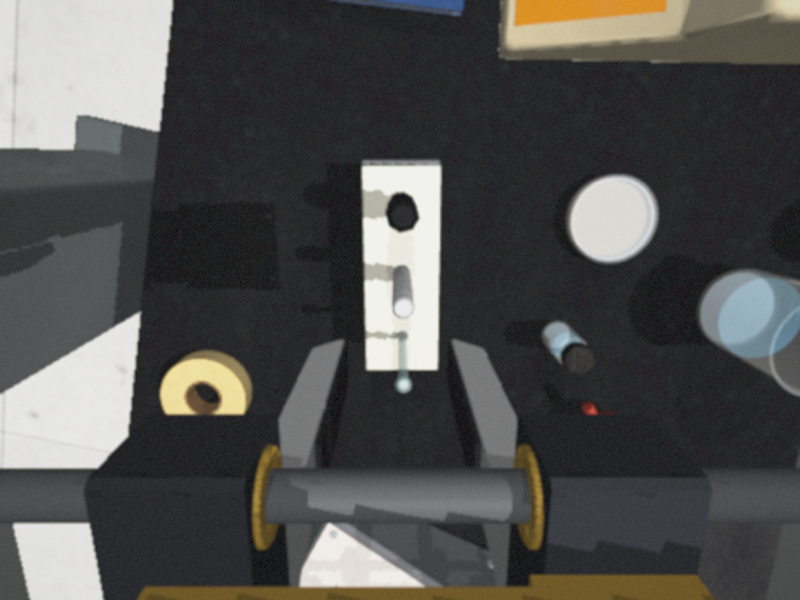

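Call:
{"fn": "send_rows", "kwargs": {"series": [[[0.07,0.06,0.4,0,0,0],[0,0,0.8,0,0,0],[0,0,0.9,0,0,0],[0,0,0.9,0,0,0],[0,0,0.7,0,0,0],[0,0,0.35,0,0,0],[0,0,0,0,0,0],[0,0,0,0,0,0]]]}}

```text
t: 16.08
ee_pos: [0.5092, 0.1658, 0.1142]
eef_rot: [[-0.223, 0.975, 0.001], [0.975, 0.223, 0.0], [0.0, 0.001, -1.0]]
wrist_force: [0.2, 0.1, -0.0]
gripper_width: 0.0377
gripper_force: 0.0
```

Call:
{"fn": "send_rows", "kwargs": {"series": [[[0,0,0,0,0,0],[0,0,0,0,0,0],[0,0,0,0,0,0],[0,0,0,0,0,0],[0,0,0,0,0,0]]], "jaw": 0, "grip_force": 35}}

```text
t: 16.7
ee_pos: [0.5087, 0.1657, 0.1139]
eef_rot: [[-0.223, 0.975, 0.001], [0.975, 0.223, 0.0], [0.0, 0.001, -1.0]]
wrist_force: [-0.5, -0.6, 3.2]
gripper_width: 0.0116
gripper_force: 35.0
```

Call:
{"fn": "send_rows", "kwargs": {"series": [[[0,0,-0.6,0,0,0],[0,0,-1,0,0,0],[0,0,-1,0,0,0],[0,0,-1,0,0,0],[0,0,-1,0,0,0],[0,0,-1,0,0,0],[0,0,-0.4,0,0,-1],[0,0,0,0,0,-1],[0,0,0,0,0,-1],[0,0,0,0,0,-1],[0,0,0,0,0,-1],[0,0,0,0,0,-1]]]}}

```text
t: 18.2
ee_pos: [0.5083, 0.1656, 0.2932]
eef_rot: [[-0.756, 0.655, -0.001], [0.655, 0.756, -0.0], [0.001, -0.001, -1.0]]
wrist_force: [0.3, -0.5, -0.8]
gripper_width: 0.0114
gripper_force: 35.0
```

Call:
{"fn": "send_rows", "kwargs": {"series": [[[0,0,0,0,0,-1],[0,0,0,0,0,-1],[0,0,0,0,0,-1],[0,0,0,0,0,-1],[0,0,0,0,0,-0.4],[-0.16,-0.9,0,0,0,0],[-0.16,-0.9,0,0,0,0],[-0.16,-0.9,0,0,0,0],[-0.16,-0.9,0,0,0,0]]]}}

```text
t: 19.32
ee_pos: [0.4994, 0.0555, 0.2932]
eef_rot: [[-0.967, 0.254, -0.001], [0.254, 0.967, 0.0], [0.001, -0.0, -1.0]]
wrist_force: [0.3, 0.2, -1.2]
gripper_width: 0.0115
gripper_force: 35.0
```

Call:
{"fn": "send_rows", "kwargs": {"series": [[[-0.16,-0.9,0,0,0,0],[-0.16,-0.9,0,0,0,0],[-0.16,-0.9,0,0,0,0],[-0.16,-0.9,0,0,0,0],[-0.16,-0.9,0,0,0,0],[-0.16,-0.9,0,0,0,0],[-0.16,-0.9,0,0,0,0],[-0.13,-0.9,0,0,0,0],[0,0,0,0,0,0],[0,0,0,0,0,0]]]}}

```text
t: 20.58
ee_pos: [0.4811, -0.1614, 0.2933]
eef_rot: [[-0.967, 0.254, -0.0], [0.254, 0.967, 0.001], [0.001, 0.001, -1.0]]
wrist_force: [-0.4, 0.3, -1.1]
gripper_width: 0.0115
gripper_force: 35.0
```

Call:
{"fn": "send_rows", "kwargs": {"series": [[[0,0,0.9,0,0,0],[0,0,0.9,0,0,0],[0,0,0.85,0,0,0],[0,0,0,0,-0.833,0],[0,0,0,0,-0.833,0],[0,0,0,0,-0.833,0],[0,0,0.5,0,0,0],[0,0,0.5,0,0,0],[0,0,0.3,0,0,0],[0,0,0,0,0,0],[0,0,0,0,0,0]]]}}

```text
t: 21.95
ee_pos: [0.4914, -0.1649, 0.1762]
eef_rot: [[-0.934, 0.254, 0.25], [0.245, 0.967, -0.065], [-0.258, 0.0, -0.966]]
wrist_force: [-0.5, -0.3, 0.2]
gripper_width: 0.0118
gripper_force: 35.0
```

Run:
```python
from h import *
np.set_printoptions(precision=4,suppress=True)
o=sensors.get_obs(); im=viewer.capture("wrist"); K,T=cam("wrist",o); np.savez("w7",K=K,T=T,R=o["eef_rot"],p=o["ee_pos"]); cv2.imwrite("pics/raw7.png",im[:,:,::-1])
print(o["t"],o["ee_pos"],o["eef_rot"])
P=o["ee_pos"]; R=o["eef_rot"]
tip=P+R@[0,0,.104]
print("tip exp",tip,proj(K,T,tip),"port exp",proj(K,T,np.array([.523,-.171,.056])))
for n in ("reset_port","stylus_tip"):
    for x in nets.tip_of(n,"wrist")[:2]: print(n,x["location"],x["score"])
c=proj(K,T,tip).astype(int); x0=max(0,min(400,c[0]-80)); y0=max(0,min(300,c[1]-60)); print("crop",x0,y0)
save("w7",cv2.resize(im[y0:y0+120,x0:x0+160],(800,600),interpolation=cv2.INTER_CUBIC))
```

```text
21.95 [ 0.4914 -0.1649  0.1762] [[-0.9344  0.2536  0.2501]
 [ 0.245   0.9673 -0.0654]
 [-0.2585  0.0001 -0.966 ]]
tip exp [ 0.5174 -0.1717  0.0758] [279.0657 214.0512] port exp [281.5013 206.9958]
reset_port [279.3, 208.4] 0.7
stylus_tip [278.1, 213.6] 0.77
crop 199 154
```

View pics/w7.png

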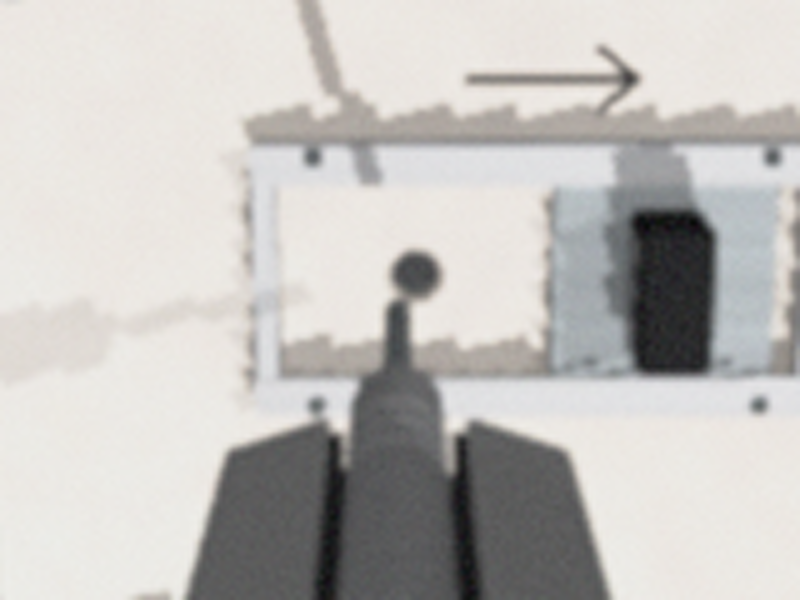

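Run:
```python
from h import *
np.set_printoptions(precision=2,suppress=True)
b=np.load("w7.npz"); K,T,R,P=b["K"],b["T"],b["R"],b["p"]
a=np.radians(15); psi=np.radians(-14.6); n=np.array([-np.sin(a)*np.cos(psi),-np.sin(a)*np.sin(psi),np.cos(a)])
for p0z in (.053,.056,.059):
    p0=np.array([.523,-.171,p0z]); o,d=ray(K,T,(282.2,208.8)); q=o+d*(n@(p0-o))/(n@d)
    print(p0z,q*1000,"tool mm",R.T@(q-P)*1000, "img tip dev", R.T@(T[:3,3]-P)*1000)
# tip in image at depth 104
for px in ((278.8,214.4),):
    o,d=ray(K,T,px); o=R.T@(o-P); d=R.T@d; print((o+d*(.104-o[2])/d[2])*1000)
```

```text
0.053 [ 526.04 -171.16   53.8 ] tool mm [ -2.25   2.67 127.35] img tip dev [  74.92   -0.99 -154.89]
0.056 [ 524.57 -170.82   56.39] tool mm [ -1.46   2.63 124.45] img tip dev [  74.92   -0.99 -154.89]
0.059 [ 523.1  -170.47   58.99] tool mm [ -0.66   2.59 121.56] img tip dev [  74.92   -0.99 -154.89]
[ -0.28  -0.2  104.  ]
```

Call:
{"fn": "send_rows", "kwargs": {"series": [[[-0.04,0.09,0.1,0,0,0],[0,0,0.2,0,0,0],[0,0,0.15,0,0,0],[0,0,0,0,0,0],[0,0,0,0,0,0]]]}}

```text
t: 22.72
ee_pos: [0.4961, -0.1633, 0.1636]
eef_rot: [[-0.934, 0.254, 0.25], [0.245, 0.967, -0.066], [-0.259, 0.0, -0.966]]
wrist_force: [-0.2, -0.7, -0.7]
gripper_width: 0.0116
gripper_force: 35.0
```

Run:
```python
from h import *
np.set_printoptions(precision=4,suppress=True)
o=sensors.get_obs(); im=viewer.capture("wrist"); K,T=cam("wrist",o)
P=o["ee_pos"]; R=o["eef_rot"]; tip=P+R@[-.0003,-.0002,.104]
print(P,o["wrist_force"],"tip exp",proj(K,T,tip))
for q in ([.5246,-.1708,.0564],): print("port exp",proj(K,T,np.array(q)),(R.T@(np.array(q)-P))*1000)
for n in ("reset_port","stylus_tip"):
    for x in nets.tip_of(n,"wrist")[:1]: print(n,x["location"],x["score"])
g=cv2.cvtColor(im,cv2.COLOR_RGB2GRAY); x,y=proj(K,T,tip).astype(int)
print(x-10,y-14); print(g[y-14:y+12,x-10:x+11])
```

```text
[ 0.4961 -0.1633  0.1636] [-0.2047 -0.686  -0.6971] tip exp [278.8018 214.4305]
port exp [278.9219 212.3785] [ -0.7122  -0.0869 111.1495]
reset_port [278.0, 212.5] 0.94
stylus_tip [277.5, 215.5] 0.61
268 200
[[232 233 229 218 182 168 172 175 196 222 231 232 233 233 233 234 231 232
  232 233 231]
 [232 232 231 222 198 173 167 170 178 213 231 233 233 233 231 233 233 232
  230 232 233]
 [232 232 232 228 213 176 171 166 178 208 227 233 232 232 233 232 232 232
  232 232 230]
 [232 232 232 230 216 181 169 164 173 194 221 230 232 231 232 232 233 231
  232 231 233]
 [233 233 231 231 225 197 172 167 168 180 211 230 232 232 231 231 230 233
  231 231 231]
 [233 231 232 232 227 214 178 173 173 179 210 227 230 233 231 231 231 231
  231 232 230]
 [232 232 232 233 229 218 188 187 193 190 199 219 224 227 230 231 231 231
  232 231 230]
 [233 232 233 232 230 224 205 194 185 168 162 170 182 203 221 228 232 231
  231 232 232]
 [233 233 232 230 233 228 211 174 136 110  99 100 118 150 190 218 229 231
  231 230 231]
 [234 233 233 233 229 221 180 128  91  75  76  74  79 105 146 191 221 231
  233 232 233]
 [
[... 722 characters left out ...]
8 230 233 232 229 197 121  74  75  86 121 187 226 233 232 232
  232 232 231]
 [233 231 233 233 233 234 232 203 129  83  77  86 126 195 230 233 234 232
  231 231 231]
 [233 232 233 233 233 234 232 207 128  80  79  83 123 195 231 234 231 231
  231 230 231]
 [233 230 233 233 233 234 231 203 128  77  76  86 126 196 230 234 230 230
  231 230 230]
 [232 233 232 232 233 234 233 204 128  80  77  85 126 195 230 233 231 231
  231 231 230]
 [233 231 233 234 232 233 231 204 131  79  78  84 126 195 230 234 232 232
  232 230 230]
 [233 230 232 231 226 226 231 202 127  86  75  82 126 190 228 232 231 229
  231 232 232]
 [219 216 219 214 202 206 220 195 122  78  76  88 114 170 211 215 216 214
  217 224 231]]
```

Call:
{"fn": "send_rows", "kwargs": {"series": [[[-0.02,0,0.1,0,0,0],[0,0,0.15,0,0,0],[0,0,0.15,0,0,0],[0,0,0,0,0,0],[0,0,0,0,0,0]]]}}

```text
t: 23.5
ee_pos: [0.4997, -0.1641, 0.1521]
eef_rot: [[-0.934, 0.254, 0.25], [0.245, 0.967, -0.065], [-0.259, 0.0, -0.966]]
wrist_force: [-0.5, -0.1, -0.1]
gripper_width: 0.0115
gripper_force: 35.0
```

Call:
{"fn": "send_rows", "kwargs": {"series": [[[0,0,0.13,0,0,0],[0,0,0.13,0,0,0],[0,0,0,0,0,0],[0,0,0,0,0,0]]]}}

```text
t: 24.0
ee_pos: [0.5016, -0.1647, 0.1446]
eef_rot: [[-0.934, 0.254, 0.25], [0.245, 0.967, -0.066], [-0.259, 0.0, -0.966]]
wrist_force: [1.2, -1.0, 0.3]
gripper_width: 0.0115
gripper_force: 35.0
```

Call:
{"fn": "send_rows", "kwargs": {"series": [[[0,0,0.1,0,0,0],[0,0,0.1,0,0,0],[0,0,0,0,0,0],[0,0,0,0,0,0]]]}}

```text
t: 24.5
ee_pos: [0.5034, -0.1652, 0.1392]
eef_rot: [[-0.934, 0.254, 0.251], [0.245, 0.967, -0.066], [-0.259, -0.0, -0.966]]
wrist_force: [-1.0, 1.0, 3.6]
gripper_width: 0.0116
gripper_force: 35.0
```

Call:
{"fn": "send_rows", "kwargs": {"series": [[[0,0,0.06,0,0,0],[0,0,0.06,0,0,0],[0,0,0,0,0,0],[0,0,0,0,0,0]]]}}

```text
t: 25.0
ee_pos: [0.5042, -0.1654, 0.1377]
eef_rot: [[-0.934, 0.253, 0.252], [0.244, 0.967, -0.067], [-0.261, -0.001, -0.965]]
wrist_force: [-8.3, 2.1, 19.1]
gripper_width: 0.0116
gripper_force: 35.0
```

Call:
{"fn": "send_rows", "kwargs": {"series": [[[0,0,-0.02,0,0,0],[0,0,0,0,0,0],[0,0,0,0,0,0],[0,0,0,0,0,0]]]}}

```text
t: 25.5
ee_pos: [0.504, -0.1654, 0.1379]
eef_rot: [[-0.934, 0.253, 0.252], [0.245, 0.967, -0.066], [-0.261, -0.0, -0.965]]
wrist_force: [-6.9, 2.5, 16.2]
gripper_width: 0.0117
gripper_force: 35.0
```

Run:
```python
from h import *
np.set_printoptions(precision=4,suppress=True)
o=sensors.get_obs(); P=o["ee_pos"];R=o["eef_rot"]; print(o["wrist_force"],R.T@o["wrist_force"])
im=viewer.capture("wrist"); K,T=cam("wrist",o)
for n in ("cover_grip",):
    for x in nets.tip_of(n,"wrist")[:1]: print(n,x["location"],x["score"])
tip=P+R@[0,0,.104]; a=np.radians(15); psi=np.radians(-14.6); n=np.array([-np.sin(a)*np.cos(psi),-np.sin(a)*np.sin(psi),np.cos(a)])
print("tip vs port (tool)",R.T@(tip-np.array([.5246,-.1708,.0564])))
print("tab if open px",proj(K,T,np.array([.5246,-.1708,.0564])+.04*np.array([.2521,.9677,0])+.0175*n))
```

```text
[-6.8778  2.5014 16.1743] [  2.8218   0.6691 -17.5145]
cover_grip [339.2, 229.7] 0.67
tip vs port (tool) [-0.0007 -0.      0.0198]
tab if open px [340.0925 228.8088]
```

Tip 19–20 mm below the face, on the solid stop, cover open, grip firm.

```bash
python3 -c "
from h import *
print(bot.finish_job())"
```

```text
the job is handed in; nothing more can be done
None
```

The job is handed in: the cover is fully open and the gripped stylus holds the reset button against its stop with about 17 N; the simulator gave no pass/fail result, and I did not take a final picture of the other tools and bench items.

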